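# Hardness of a recycled-plastic bar all round, then its weight

## Robot

A 6-joint arm with a two-finger parallel gripper is mounted at the origin on the work surface; the furniture and walls round the work are solid. World frame = base frame: x ahead of the robot, y to its left, z up, the work surface at z = 0. Lengths are in mm, angles in degrees, forces in N, time in s.
With the tool pointing down it reaches from about 300 to 850 mm from the base axis. Payload 4.2 kg.
Tool frame: the origin (TCP) lies midway between the tips of the shut fingers; the grasp point (between the pads) lies 19 mm behind it (pinch_z is the distance from the TCP to the grasp point, in mm); z points along the fingers, y is the line along which they close (so a half turn about z gives the same grasp; the last joint's range is limited). The gripper opens to 91 mm and grips with 3 to 60 N. Pads are 32 mm wide; open, the fingers measure 118 mm over their backs; the gripper's body (76 mm by 178 mm) begins 60 mm behind the grasp point.
Start: joints at [-75.86, 18.312, 89.639, -0, 72.044, -1.146], TCP at [151.599, -554.672, 213.976] pointing down, gripper open.
Joint ranges: [-177.97, 177.97], [-48.28, 115.42], [12.27, 149.76], [-77.06, 257.06], [2.81, 150.46], [-146.56, 146.56]. Speed limits (degrees/s): [147.25, 147.25, 180, 180, 180, 180].

## Interface

Orientations are given as [roll, pitch, yaw] about the fixed x, y, z axes, in that order (R = Rz(yaw) Ry(pitch) Rx(roll)).
In Python, from workcell import * gives the robot as it stands.
- The arm moves only by the tool step_arm, never from a script. Its argument "steps" is a list of rows, each a list of 7 numbers: the turn, a rotation vector about the tool's x, y, z in degrees, then the shift along the tool's x, y, z in mm, then the opening, from 0 (shut) to 1 (fully open). In form: [[rx, ry, rz, x, y, z, hand], ...]. A call has exactly 8 rows; each row shifts and turns the commanded pose from where the row before left it, along the tool's axes as they then stand; what a row does not reach is not made up. A row lasts 1/8 s, in which the tool goes at most 62.5 mm and 10.7 degrees, less where a joint would pass 70% of its speed; a pose out of reach is approached as far as the arm can. A call is refused whole if a number of a shift passes 62.5 or a number of a turn 10.7, either way. A call with a gripper value outside its range is refused whole. The fingers move at their own pace and stop on an object; "force" is the grip in N (left out, the last holds). Time passes only in rows, so rows that do not move let the fingers close, or fill a call up. It gives the time, the measured TCP pose, the force, the opening and the grip force at its end, in the units of the state.
- state(): the state, without advancing time (a new reading comes with each control period).
- grab_frame(name): name is "side" or "top" or "wrist"; returns a dict with "image" (420x560x3 uint8, blue, green, red), "fovy" (degrees; the focal length in pixels is half the picture's height over the tangent of half this angle, whatever the lens; pixels are square), "cx", "cy" (the principal point, pixels), "dist" ([k1, k2, p1, p2, k3] as OpenCV has them; the pictures are not rectified), "origin" and "rotation" of the camera in the world; the wrist camera has in their place "tool_from_camera" (4x4, takes a point from camera to tool coordinates, whose origin is the TCP and whose axes are the flange's). Camera axes: x right, y down, z forward; pixel columns grow to the right and rows downward; lengths in mm; the calibration is good to about 2 mm. A picture is of the moment at which its call begins: read the wrist's pose just before it. There is no depth.
- job_done(): hands the job in; it is judged then, once.
The state is a dict: "time_s": time; "qpos": joint angles; "qvel": joint speeds; "effort": joint torques, N m; "ee_pos": TCP position; "ee_rot": TCP orientation; "force": force on the tool from outside, world axes, zero at the start; "torque": the same for the moment, N m; "gripper_width": finger opening in mm; "gripper_force": force on a finger pad.
Only numpy, scipy, OpenCV 4.12 (cv2) and the standard library are available. Lean on these libraries where they do the work, as an engineer would, in place of code of your own. Each camera call takes 0.05 s, during which the arm holds its last target. There are 200 camera calls.

## Task

Take the hardness of the notched sample bar on all four of its long sides, in the order the log wants: begin with the side that has the saw notch in its top edge and go round the bar clockwise as seen from above, each time pressing the middle of the side squarely and gently against the tester's sprung foot until the dial pointer stands in the thick black arc, and keeping it there for a second. Then stand the bar upright on the middle of the scale's platform and let go gently, so that the scale shows its weight; never drive the tester's foot or the scale's platform to its stop, and leave the two other bars, the standing bolt and the small offcut where they are.

Things in the scene. Friction and masses are not known exactly. Their poses are not given: they have to be found in the camera images.
- bar: notched bar of dark flecked plastic standing in a row of three on a board 12 mm thick, in any of the places and at any yaw: 56 (x) x 46 (y) x 135 mm, 0.27 to 0.42 kg. Origin: centre of its underside, z up. The notch, 14 mm wide and high and 10 mm deep, is in the middle of the top edge of its +x side. Clockwise from above its sides are +x (notched), -y, -x, +y
- side1 (a point): middle of the bar's notched side (+x side), 67.5 mm above the underside
- side2 (a point): middle of the bar's -y side, 67.5 mm above the underside
- side3 (a point): middle of the bar's -x side, 67.5 mm above the underside
- side4 (a point): middle of the bar's +y side, 67.5 mm above the underside
- tester: dial hardness tester lying dial up in an iron stand fixed to the bench: base 96 x 104 x 14 mm, its front edge 54 mm before the origin; round instrument 61 mm across, its top 121 mm above the bench. Origin: on the bench under it, z up; its foot points out along its -x, roughly towards the robot, so a side under test must face along the tester's +x
- tester_foot (a point): centre of the flat front face of the tester's sprung foot, a steel disc 22 mm across, 110 mm above the bench and 72 mm from the tester's origin along its -x; it moves with the foot. The stem behind it, 20 mm across or less, sticks out 46 mm in front of the round instrument's rim
- tester_probe (a joint): how far the tester's foot is pressed in along the tester's +x, in m: 0 free, stop at 0.014; spring 900 N/m. The dial pointer turns with it and stands in the thick black arc from 0.003 to 0.009
- scale: dial platform scale fixed to the bench, 100 x 120 x 54 mm grey case with the dial on its front (its -x side). Origin: on the bench under it, z up
- scale_top (a point): centre of the top of the scale's bare metal platform, 112 mm along the scale's x by 126 mm along its y, 72 mm above the bench unloaded (a 2.5 mm lip runs round its edge); it moves with the platform
- scale_plate (a joint): how far the scale's platform is pressed down, in m: 0 unloaded, stop at 0.015; spring 500 N/m, so the bar sinks it 5 to 8.5 mm. The scale's pointer turns with it
- plain_bar: bar like the notched one, same size, but without a notch; stands in the row. Origin: centre of its underside. Leave alone
- short_bar: bar of the same section, 100 mm tall, without a notch; stands in the row. Origin: centre of its underside. Leave alone
- stud: large rusty hex bolt standing on its head between tester and scale, 29 x 26 x 65 mm. Origin: centre of its underside. Leave alone
- offcut: small sawn block of fused plastic lying in front of the tester, 40 x 50 x 22 mm. Origin: centre of its underside. Leave alone
Things that resemble listed ones, but are neither listed nor needed, are in the scene too. What is shaped like the bar but yellow is not meant.

How it is judged (in metres and radians):
On the way, in this order (a step that is already met when the one before it is completed fails the run):
1. the bar's notched side is pressed squarely on the tester's foot with the pointer in the arc (value of joint tester_probe between 0.003 and 0.009 m and distance between side1 and tester_foot below 0.016 m and angle between the x axis of bar and the x axis of tester, either way round below 0.17 rad and contact force between bar and tester above 1 N), for 0.5 s.
2. then the next side clockwise (value of joint tester_probe between 0.003 and 0.009 m and distance between side2 and tester_foot below 0.016 m and angle between the y axis of bar and the x axis of tester, either way round below 0.17 rad and contact force between bar and tester above 1 N), for 0.5 s.
3. then the side opposite the notch (value of joint tester_probe between 0.003 and 0.009 m and distance between side3 and tester_foot below 0.016 m and angle between the x axis of bar and the x axis of tester, either way round below 0.17 rad and contact force between bar and tester above 1 N), for 0.5 s.
4. then the last side (value of joint tester_probe between 0.003 and 0.009 m and distance between side4 and tester_foot below 0.016 m and angle between the y axis of bar and the x axis of tester, either way round below 0.17 rad and contact force between bar and tester above 1 N), for 0.5 s.
At the end, for the whole second after the job is handed in: The bar stands upright (within about 4.5 degrees) and at rest on the scale's platform, its middle within 25 mm of the platform's centre, the platform sunk at least 3 mm under its weight and still, and the tester's foot is free again (horizontal distance between bar and scale_top below 0.025 m and z of bar in the frame of scale_top between -0.006 and 0.006 m and angle between bar's own z axis and vertical below 0.08 rad and value of joint scale_plate above 0.003 m and velocity of joint scale_plate between -0.01 and 0.01 m/s and linear speed of bar below 0.02 m/s and value of joint tester_probe below 0.0015 m); the robot touches nothing.
It fails at once if the tester's foot is driven in to its stop (beyond 12.5 mm) (value of joint tester_probe above 0.0125 m).
It fails at once if the scale's platform is driven down to its stop (beyond 13.5 mm) (value of joint scale_plate above 0.0135 m).
It fails at once if another bar or a bystander is shifted by more than 25 mm (distance of any of plain_bar, short_bar, stud, offcut from where it was at the start of the episode above 0.025 m).
It fails at once if another bar is tipped (angle between any of plain_bar, short_bar's own z axis and vertical above 0.35 rad).
It also fails if it takes over 67 s, if anything falls off the work surface, if the arm or the gripper's body presses on something with over 40 N, if the wrist force passes 120 N, or if a joint passes its speed limit or range.

## Working session

There is one attempt and no reset: what is moved stays moved. The work goes in short steps, Python scripts to look and compute and a tool call to move; the robot and the scene stay as the last step left them, time stands still between calls to the robot, and variables do not carry over. Pictures are saved under pics/ and viewed, at most 11 in all, crops included, and the job is handed in when it is done.

Besides the shell and the picture viewer there is one more tool, called after "Call:" as name(argument=value, ...), one argument or row to a line, values as JSON. step_arm: Moves the arm, as the interface text tells. Its arguments: {"type":"object","properties":{"steps":{"type":"array","items":{"type":"array","items":{"type":"number"}}},"force":{"type":"number"}},"required":["steps"]}

```bash
mkdir -p pics; cat > h.py <<'E'
from workcell import *
import numpy as np, cv2, json
from scipy.spatial.transform import Rotation as R
def save(name,fn):
    s=state(); f=grab_frame(name); cv2.imwrite('pics/'+fn+'.png',f['image'])
    g={k:(np.array(v).tolist()) for k,v in f.items() if k!='image'}
    g['ee_pos']=np.array(s['ee_pos']).tolist(); g['ee_rot']=np.array(s['ee_rot']).tolist()
    json.dump(g,open('pics/'+fn+'.json','w')); return g
def cam(g):
    f=210/np.tan(np.radians(g['fovy'])/2)
    K=np.array([[f,0,g['cx']],[0,f,g['cy']],[0,0,1]]);d=np.array(g['dist'],float)
    if 'origin' in g: return K,d,np.array(g['origin']),np.array(g['rotation'])
    T=np.array(g['tool_from_camera']);Rw=R.from_euler('xyz',g['ee_rot'],degrees=True).as_matrix()
    return K,d,np.array(g['ee_pos'])+Rw@T[:3,3],Rw@T[:3,:3]
def onz(fn,px,z):
    K,d,o,Rm=cam(json.load(open('pics/'+fn+'.json')))
    u=cv2.undistortPoints(np.array(px,float).reshape(-1,1,2),K,d).reshape(-1,2)
    r=(Rm@np.c_[u,np.ones(len(u))].T).T
    z=np.broadcast_to(z,len(u))
    return o+r*((z-o[2])/r[:,2])[:,None]
def proj(fn,P):
    K,d,o,Rm=cam(json.load(open('pics/'+fn+'.json')))
    c=(Rm.T@(np.array(P,float)-o).T).T
    return cv2.projectPoints(c.reshape(-1,1,3),np.zeros(3),np.zeros(3),K,d)[0].reshape(-1,2)
E
python3 - <<'E'
from h import *
g=save('top','top0');print(g['origin'],g['rotation'],g['fovy']);g=save('side','side0');print(g['origin'],g['rotation']);save('wrist','wr0')
print(state())
a,b=[cv2.imread(f'pics/{n}0.png') for n in('top','side')]
E
```

```text
[375.8491785239929, 191.0464966508728, 1080.0930745442743] [-176.1545700871667, 0.4033800323366299, -90.47119449277243] 52.33410915737374
[340.70591519313064, 854.6237086129314, 649.6390039137112] [-129.11565055145311, 0.6365607266840084, -169.7743233555895]
{'time_s': 0.15, 'qpos': array([-7.58597704e+01,  1.83450708e+01,  8.96910382e+01, -1.72265952e-03,
        7.20462796e+01, -1.14502072e+00]), 'qvel': array([ 0.0468919 , -0.01728567, -0.23777832, -0.09575296, -0.08241534,
        0.04473001]), 'effort': array([ 1.74117633e-05, -4.12774193e+01, -2.32154292e+01,  7.26225832e-02,
        4.33618412e-02, -8.89674493e-05]), 'ee_pos': array([ 151.48707469, -554.27334909,  213.29028589]), 'ee_rot': array([-1.79917595e+02, -8.69191996e-06,  1.52857825e+01]), 'force': array([-0.13455076,  0.72107928,  0.10939729]), 'torque': array([-0.02894955,  0.00542179,  0.01822474]), 'gripper_force': 0.0, 'gripper_width': 91.01254250248176}
```

View pics/top0.png

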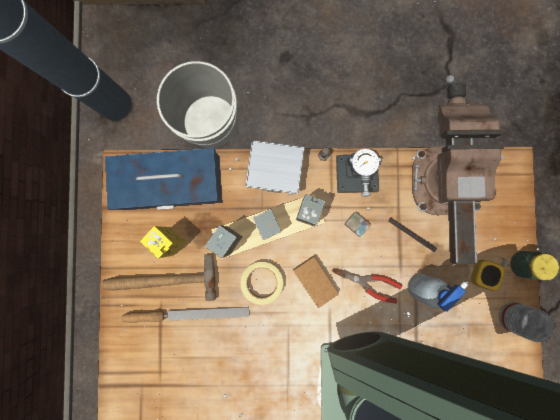

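View pics/side0.png

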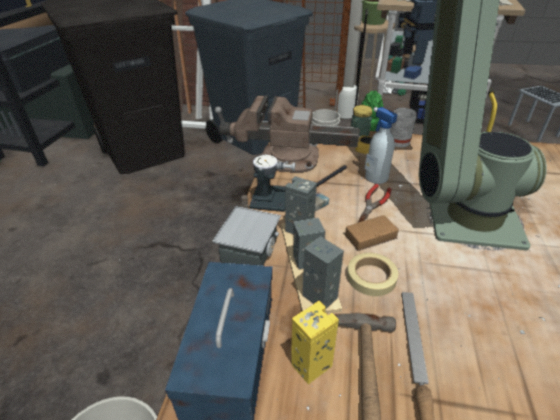

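Side and top views show the row of three dark bars (top view at about (221,238), (268,224), (311,210)), with the scale at (276,167), the tester at (363,170), the bolt at (325,154) and the offcut at (357,224). The yellow bar at (157,241) is the decoy. The middle bar is the short one, so the outer two are the candidates for the notch. I'll enlarge the crop to decide.

```bash
sed -i "s/np.array(g\['rotation'\])/R.from_euler('xyz',g['rotation'],degrees=True).as_matrix()/" h.py
python3 - <<'E'
from h import *
t=cv2.imread('pics/top0.png')[140:260,200:385]; s=cv2.imread('pics/side0.png')[170:310,240:350]
t=cv2.resize(t,None,fx=4.3,fy=4.3,interpolation=cv2.INTER_CUBIC)
cv2.imwrite('pics/ct.png',t)
s=cv2.resize(s,None,fx=4.2,fy=4.2,interpolation=cv2.INTER_CUBIC);cv2.imwrite('pics/cs.png',s)
print(t.shape,s.shape)
print(onz('top0',[(221,238),(311,210),(276,167),(365,162),(366,192)],[147,147,72,121,115]))
E
```

```text
(516, 796, 3) (588, 462, 3)
[[366.57710077 329.67244496 147.        ]
 [425.97774179 132.88929831 147.        ]
 [533.12382749 210.0987519   72.        ]
 [534.99877017   7.83807513 121.        ]
 [467.43957938   5.88937494 115.        ]]
```

View pics/ct.png

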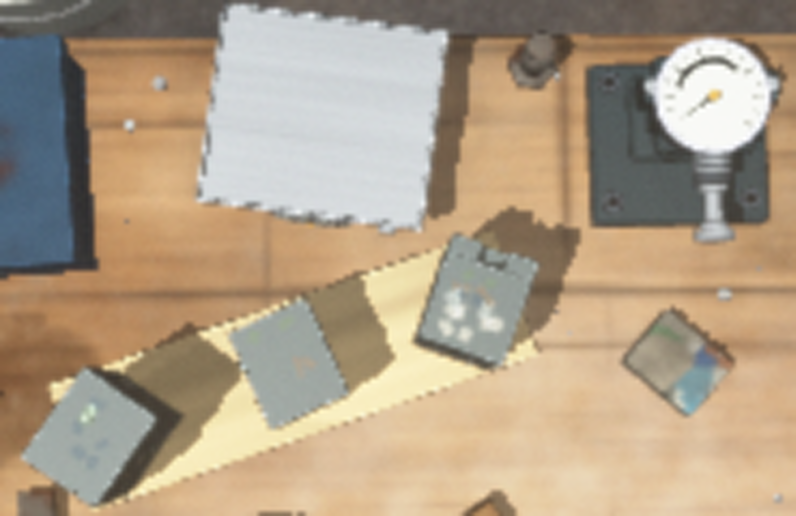

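View pics/cs.png

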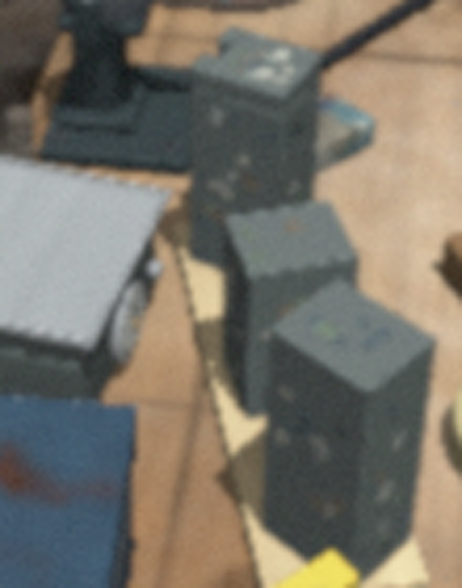

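```bash
cat > m.py <<'E'
from h import *
c=lambda L:[(200+x/4.3-.4,140+y/4.3-.4) for x,y in L]
def show(n,L,z):
    P=onz('top0',c(L),z);print(n,P[:,:2].round(1).tolist(),'mean',P[:,:2].mean(0).round(1))
    for i in range(len(P)):
        d=P[(i+1)%len(P)]-P[i];print('   len %.1f ang %.1f'%(np.hypot(*d[:2]),np.degrees(np.arctan2(d[1],d[0]))))
show('bar',[(455,236),(538,262),(495,365),(417,338)],147)
show('scale',[(228,5),(447,30),(420,232),(198,200)],73)
show('tbase',[(588,66),(590,224),(768,224),(768,70)],14)
show('tester foot-dial',[(713,238),(713,95)],[110,121])
show('foot',[(696,238),(733,236)],[110,110])
show('offcut',[(672,308),(734,360),(688,417),(623,360)],22)
show('stud',[(540,50)],[60])
show('short',[(232,338),(305,298),(347,388),(277,428)],112)
E
python3 m.py
```

```text
bar [[460.1, 144.7], [446.5, 102.6], [394.3, 125.2], [408.3, 164.6]] mean [427.3 134.3]
   len 44.2 ang -108.0
   len 56.8 ang 156.6
   len 41.8 ang 70.4
   len 55.5 ang -21.0
scale [[596.6, 265.4], [581.4, 144.1], [469.2, 160.2], [488.0, 282.4]] mean [533.8 213. ]
   len 122.3 ang -97.1
   len 113.4 ang 171.8
   len 123.6 ang 81.3
   len 110.0 ang -8.9
tbase [[571.3, 59.1], [478.4, 59.4], [477.5, -44.0], [568.0, -46.1]] mean [523.8   7.1]
   len 92.9 ang 179.8
   len 103.4 ang -90.5
   len 90.5 ang -1.3
   len 105.2 ang 88.2
tester foot-dial [[461.2, 6.4], [535.7, 6.9]] mean [498.4   6.6]
   len 74.5 ang 0.4
   len 74.5 ang -179.6
foot [[461.3, 15.4], [462.2, -4.2]] mean [461.7   5.6]
   len 19.6 ang -87.4
   len 19.6 ang 92.6
offcut [[428.7, 14.1], [398.5, -20.9], [366.0, 6.2], [399.0, 42.8]] mean [398.1  10.5]
   len 46.2 ang -130.8
   len 42.2 ang 140.2
   len 49.3 ang 48.0
   len 41.3 ang -44.1
stud [[572.2, 91.5]] mean [572.2  91.5]
   len 0.0 ang 0.0
short [[410.4, 261.1], [431.1, 222.5], [383.5, 200.7], [362.9, 237.6]] mean [397.  230.5]
   len 43.9 ang -61.7
   len 52.3 ang -155.4
   len 42.3 ang 119.2
   len 53.0 ang 26.3
```

The right-hand bar (top crop (477,300)) has the notch, seen at (490,258) and facing away from the robot. The left bar at (95,437) is the same height with an unbroken top, so it is the plain one, and the middle bar is the short one. I'll move above the notched bar.

Call:
step_arm(
  steps=[
    [0,0,0,0,0,-60,1],
    [0,0,0,0,0,-60,1],
    [0,0,0,34,-45,0,1],
    [0,0,0,34,-45,0,1],
    [0,0,0,34,-45,0,1],
    [0,0,0,34,-45,0,1],
    [0,0,0,34,-45,0,1],
    [0,0,0,34,-45,0,1],
  ],
  force=50,
)

```text
time_s: 1.15
ee_pos: [277.4, -238.6, 333.8]
ee_rot: [180.0, -0.0, 15.2]
force: [0.7, 0.5, -0.3]
gripper_width: 91.3
gripper_force: 0.0
```

Call:
step_arm(
  steps=[
    [0,0,0,34,-45,0,1],
    [0,0,0,34,-45,0,1],
    [0,0,0,34,-45,0,1],
    [0,0,0,34,-45,0,1],
    [0,0,9,34,-45,0,1],
    [0,0,9,0,0,0,1],
    [0,0,9,0,0,0,1],
    [0,0,9,0,0,0,1],
  ],
)

```text
time_s: 2.15
ee_pos: [380.2, 17.1, 333.7]
ee_rot: [180.0, 0.0, -20.2]
force: [0.8, 0.1, -0.4]
gripper_width: 91.4
gripper_force: 0.0
```

```bash
python3 - <<'E'
from h import *
g=save('wrist','wr1');print(g['ee_pos'],g['ee_rot'],g['tool_from_camera'],g['fovy'])
im=cv2.imread('pics/wr1.png')
B=np.array([427.3,134.3]);y=np.radians(-20.5)
c=np.array([[28,23],[28,-23],[-28,-23],[-28,23]])@np.array([[np.cos(y),np.sin(y)],[-np.sin(y),np.cos(y)]])+B
for z,col in((147,(0,0,255)),):
    p=proj('wr1',np.c_[c,np.full(4,z)]);print(p)
    cv2.polylines(im,[p.round().astype(int)],True,col,1)
p=proj('wr1',[[460.5,6,110],[531,6,110],[533.8,213,72]]);print(p)
cv2.imwrite('pics/wr1v.png',cv2.resize(im,(800,600)))
E
```

```text
[380.1701903287986, 17.0839301367757, 333.67530910797467] [179.97821208398292, 0.03509776943289279, -20.196743399726554] [[0.0009959770736758479, -0.971400830775054, -0.2374435385501213, 66.00502060600166], [0.9999983412000998, 0.0013295942007822497, -0.0012449001202116145, -0.24687021786307106], [0.0015250005628749956, -0.2374419047868246, 0.9714005436607943, -169.96798913408983], [0.0, 0.0, 0.0, 1.0]] 71.91269401644952
[[152.58963855 163.62520393]
 [189.69654417 163.75022337]
 [192.37674009 207.92837449]
 [156.56369164 207.69299051]]
[[260.45509842 124.61403902]
 [240.76865518  70.6345605 ]
 [111.04937137 128.02973159]]
```

View pics/wr1v.png

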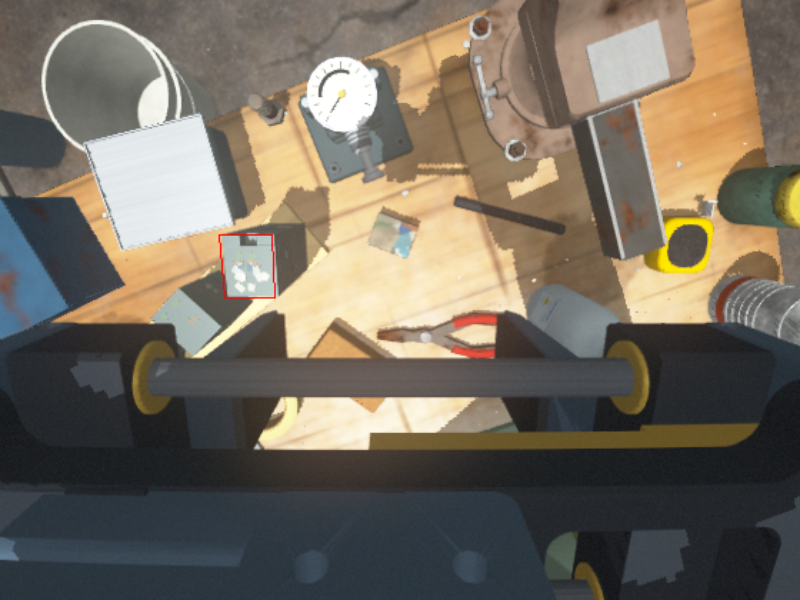

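The overlay fits the notched bar at (248,266), with the notch at (248,240). The foot projects to (372,178), where it is seen. Now I'll grasp it.

Call:
step_arm(
  steps=[
    [0,0,0,1,-42,0,0.9],
    [0,0,0,1,-42,0,0.9],
    [0,0,0,2,-42,0,0.9],
    [0,0,0,0,0,0,0.9],
    [0,0,0,0,0,50,0.9],
    [0,0,0,0,0,50,0.9],
    [0,0,0,0,0,40,0.9],
    [0,0,0,0,0,0,0.9],
  ],
)

```text
time_s: 3.2
ee_pos: [424.7, 132.3, 191.8]
ee_rot: [179.7, 0.3, -19.9]
force: [-0.4, 0.8, 1.4]
gripper_width: 82.1
gripper_force: 0.0
```

Call:
step_arm(
  steps=[
    [0,0,0,0,0,30,0.9],
    [0,0,0,0,0,30,0.9],
    [0,0,0,0,0,28,0.9],
    [0,0,0,0,0,0,0.9],
    [0,0,0,0,0,0,0.5],
    [0,0,0,0,0,0,0.4],
    [0,0,0,0,0,0,0.2],
    [0,0,0,0,0,0,0],
  ],
  force=50,
)

```text
time_s: 4.2
ee_pos: [427.2, 133.7, 106.4]
ee_rot: [180.0, -0.0, -19.9]
force: [0.2, -1.4, 4.2]
gripper_width: 46.4
gripper_force: 49.5
```

Call:
step_arm(
  steps=[
    [0,0,0,0,0,-16,0],
    [0,0,0,0,0,-15,0],
    [0,0,-10,0,0,0,0],
    [0,0,-10,0,0,0,0],
    [0,0,0,-6,32,0,0],
    [0,0,0,-6,32,0,0],
    [0,0,0,-5,32,0,0],
    [0,0,0,-5,32,0,0],
  ],
)

```text
time_s: 5.2
ee_pos: [404.3, 4.9, 136.4]
ee_rot: [180.0, 0.1, 0.1]
force: [-0.5, 0.2, -4.2]
gripper_width: 45.7
gripper_force: 49.9
```

```bash
python3 - <<'E'
from h import *
g=save('wrist','wr2');s=state();print(s['ee_pos'],s['ee_rot'],s['force'],s['torque'],s['gripper_width'])
im=cv2.imread('pics/wr2.png')
p=proj('wr2',[[460.5,6,110],[534,6,121]]);print(p)
cv2.drawMarker(im,tuple(p[0].round().astype(int).tolist()),(0,0,255),0,8)
cv2.drawMarker(im,tuple(p[1].round().astype(int).tolist()),(0,0,255),0,8)
cv2.imwrite('pics/wr2v.png',cv2.resize(im[0:250],None,fx=1.42,fy=1.42))
E
```

```text
[403.35934681   2.02586563 136.33304941] [1.79810235e+02 1.62128206e-01 3.93077848e-02] [-1.05310318 -2.47833878 -4.15253131] [-0.22663373  0.15680233  0.02108383] 45.699061145816785
[[272.50356714 150.43914151]
 [272.65845315  22.44810336]]
```

View pics/wr2v.png

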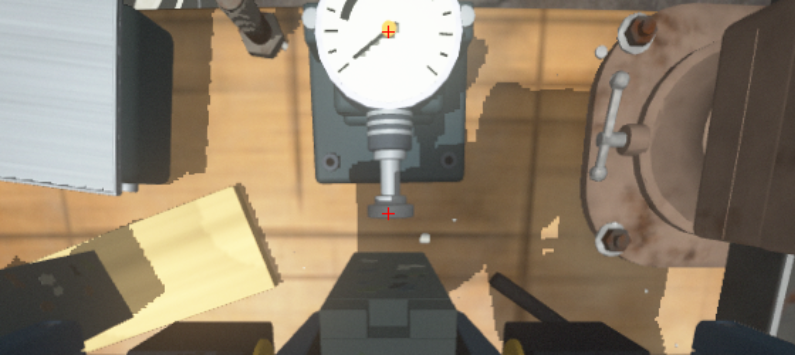

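The foot shows at (390,211) and the gripped bar is in line below it at (388,300). The pointer is at rest. I'll advance to just before contact, then press.

Call:
step_arm(
  steps=[
    [0,0,0,8,0,0,0],
    [0,0,0,8,0,0,0],
    [0,0,0,6,0,0,0],
    [0,0,0,4,0,0,0],
    [0,0,0,2,0,0,0],
    [0,0,0,0,0,0,0],
    [0,0,0,0,0,0,0],
    [0,0,0,0,0,0,0],
  ],
)

```text
time_s: 6.25
ee_pos: [432.7, 5.9, 136.8]
ee_rot: [-180.0, 0.1, 0.0]
force: [-0.9, 1.4, -3.4]
gripper_width: 45.8
gripper_force: 49.9
```

Call:
step_arm(
  steps=[
    [0,0,0,2,0,0,0],
    [0,0,0,2,0,0,0],
    [0,0,0,1,0,0,0],
    [0,0,0,0,0,0,0],
    [0,0,0,0,0,0,0],
    [0,0,0,0,0,0,0],
    [0,0,0,0,0,0,0],
    [0,0,0,0,0,0,0],
  ],
)

```text
time_s: 7.25
ee_pos: [437.0, 5.9, 136.8]
ee_rot: [-180.0, 0.2, 0.1]
force: [-6.8, 1.8, -1.6]
gripper_width: 45.8
gripper_force: 49.9
```

Call:
step_arm(
  steps=[
    [0,0,0,0,0,0,0],
    [0,0,0,0,0,0,0],
    [0,0,0,0,0,0,0],
    [0,0,0,0,0,0,0],
    [0,0,0,0,0,0,0],
    [0,0,0,0,0,0,0],
    [0,0,0,0,0,0,0],
    [0,0,0,0,0,0,0],
  ],
)

```text
time_s: 8.25
ee_pos: [436.9, 5.9, 136.8]
ee_rot: [-180.0, 0.2, 0.0]
force: [-5.9, 0.3, -1.0]
gripper_width: 45.6
gripper_force: 49.9
```

```bash
python3 - <<'E'
from h import *
save('top','top1');F=[]
for i in range(3): grab_frame('top');F.append(state()['force'])
print(np.mean(F,0))
z=lambda n:cv2.resize(cv2.imread(f'pics/{n}.png')[140:205,335:400],(390,390),interpolation=cv2.INTER_CUBIC)
cv2.imwrite('pics/d1.png',np.hstack([z('top0'),z('top1')]))
E
```

```text
[-5.80882059  1.48904736 -0.92105853]
```

View pics/d1.png

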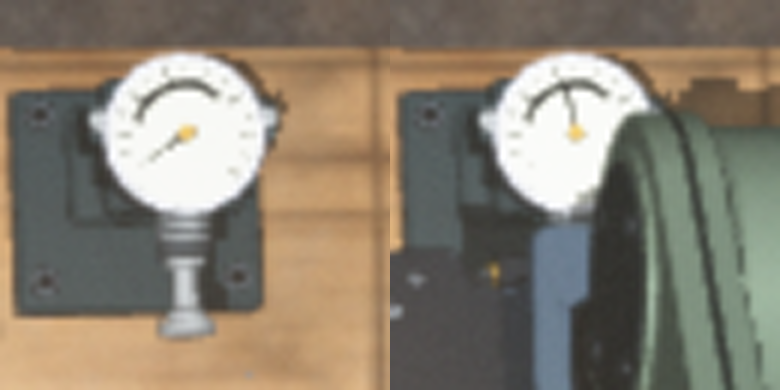

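The pointer, at (567,88), stands in the middle of the black arc. I'll back off, turn the bar 90° and press side 2.

Call:
step_arm(
  steps=[
    [0,0,0,-15,0,0,0],
    [0,0,0,-15,0,0,0],
    [0,0,-10,0,0,0,0],
    [0,0,-10,0,0,0,0],
    [0,0,-10,0,0,0,0],
    [0,0,-10,0,0,0,0],
    [0,0,-10,0,0,0,0],
    [0,0,-10,0,0,0,0],
  ],
)

```text
time_s: 9.45
ee_pos: [408.3, 5.6, 137.4]
ee_rot: [179.9, -0.0, 60.4]
force: [-0.3, -0.0, -4.3]
gripper_width: 45.8
gripper_force: 49.9
```

Call:
step_arm(
  steps=[
    [0,0,-10,0,0,0,0],
    [0,0,-10,0,0,0,0],
    [0,0,-10,0,0,0,0],
    [0,0,0,0,9,0,0],
    [0,0,0,0,9,0,0],
    [0,0,0,0,7,0,0],
    [0,0,0,0,3,0,0],
    [0,0,0,0,0,0,0],
  ],
)

```text
time_s: 10.45
ee_pos: [436.2, 5.8, 136.8]
ee_rot: [-180.0, 0.0, 90.0]
force: [-0.5, 1.8, -3.0]
gripper_width: 45.7
gripper_force: 49.9
```

Call:
step_arm(
  steps=[
    [0,0,0,0,2,0,0],
    [0,0,0,0,2,0,0],
    [0,0,0,0,2,0,0],
    [0,0,0,0,0,0,0],
    [0,0,0,0,0,0,0],
    [0,0,0,0,0,0,0],
    [0,0,0,0,0,0,0],
    [0,0,0,0,0,0,0],
  ],
)

```text
time_s: 11.45
ee_pos: [441.7, 5.9, 136.7]
ee_rot: [-179.9, -0.0, 90.0]
force: [-4.6, -0.0, -1.4]
gripper_width: 45.7
gripper_force: 49.9
```

Call:
step_arm(
  steps=[
    [0,0,0,0,0,0,0],
    [0,0,0,0,0,0,0],
    [0,0,0,0,0,0,0],
    [0,0,0,0,0,0,0],
    [0,0,0,0,0,0,0],
    [0,0,0,0,0,0,0],
    [0,0,0,0,0,0,0],
    [0,0,0,0,0,0,0],
  ],
)

```text
time_s: 12.45
ee_pos: [441.7, 5.9, 136.7]
ee_rot: [-179.9, -0.0, 90.0]
force: [-4.6, 0.1, -2.1]
gripper_width: 45.9
gripper_force: 49.9
```

Call:
step_arm(
  steps=[
    [0,0,0,0,-17,0,0],
    [0,0,0,0,-18,0,0],
    [0,0,-10,0,0,0,0],
    [0,0,-10,0,0,0,0],
    [0,0,-10,0,0,0,0],
    [0,0,-10,0,0,0,0],
    [0,0,-10,0,0,0,0],
    [0,0,-10,0,0,0,0],
  ],
)

```text
time_s: 13.45
ee_pos: [407.1, 5.8, 137.4]
ee_rot: [179.9, 0.1, 150.4]
force: [-0.8, 0.2, -3.4]
gripper_width: 45.5
gripper_force: 49.9
```

Call:
step_arm(
  steps=[
    [0,0,-10,0,0,0,0],
    [0,0,-10,0,0,0,0],
    [0,0,-10,0,0,0,0],
    [0,0,0,-8,0,0,0],
    [0,0,0,-8,0,0,0],
    [0,0,0,-5,0,0,0],
    [0,0,0,-3,0,0,0],
    [0,0,0,0,0,0,0],
  ],
)

```text
time_s: 14.45
ee_pos: [431.4, 5.8, 136.8]
ee_rot: [-180.0, -0.0, -180.0]
force: [-0.2, 0.1, -3.0]
gripper_width: 45.8
gripper_force: 49.9
```

Call:
step_arm(
  steps=[
    [0,0,0,-2,0,0,0],
    [0,0,0,-2,0,0,0],
    [0,0,0,-2,0,0,0],
    [0,0,0,0,0,0,0],
    [0,0,0,0,0,0,0],
    [0,0,0,0,0,0,0],
    [0,0,0,0,0,0,0],
    [0,0,0,0,0,0,0],
  ],
)

```text
time_s: 15.45
ee_pos: [436.9, 5.9, 136.8]
ee_rot: [-180.0, -0.0, -180.0]
force: [-3.9, 0.1, -2.8]
gripper_width: 45.7
gripper_force: 49.9
```

Call:
step_arm(
  steps=[
    [0,0,0,-1,0,0,0],
    [0,0,0,0,0,0,0],
    [0,0,0,0,0,0,0],
    [0,0,0,0,0,0,0],
    [0,0,0,0,0,0,0],
    [0,0,0,0,0,0,0],
    [0,0,0,0,0,0,0],
    [0,0,0,0,0,0,0],
  ],
)

```text
time_s: 16.45
ee_pos: [437.8, 5.9, 136.8]
ee_rot: [180.0, -0.1, -179.9]
force: [-5.6, 0.0, -2.6]
gripper_width: 45.9
gripper_force: 49.9
```

```bash
python3 - <<'E'
from h import *
save('top','top3')
z=lambda n:cv2.resize(cv2.imread(f'pics/{n}.png')[140:205,335:400],(390,390),interpolation=cv2.INTER_CUBIC)
cv2.imwrite('pics/d3.png',z('top3')); print(state()['force'])
E
```

```text
[-5.72953617  0.1576317  -2.77532663]
```

View pics/d3.png

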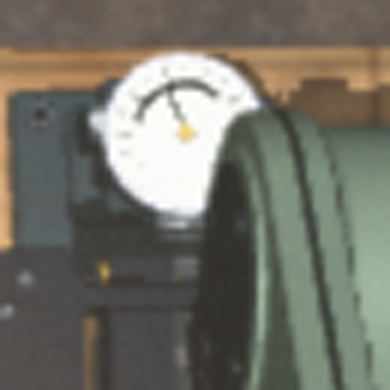

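The pointer, at (175,90), is in the arc. The last joint's range rules out the fourth side with this grasp, so I'll set the bar back on its old spot and regrasp it 90° round.

Call:
step_arm(
  steps=[
    [0,0,0,15,0,0,0],
    [0,0,0,16,0,0,0],
    [0,0,0,-5,32,0,0],
    [0,0,0,-5,32,0,0],
    [0,0,0,-5,32,0,0],
    [0,0,0,-5,32,0,0],
    [0,0,10,0,0,0,0],
    [0,0,10,0,0,0,0],
  ],
)

```text
time_s: 17.5
ee_pos: [427.2, 134.3, 137.3]
ee_rot: [179.9, 0.1, 159.8]
force: [-0.9, 0.1, -3.3]
gripper_width: 45.8
gripper_force: 49.9
```

Call:
step_arm(
  steps=[
    [0,0,0,0,0,10,0],
    [0,0,0,0,0,10,0],
    [0,0,0,0,0,5,0],
    [0,0,0,0,0,3,0],
    [0,0,0,0,0,1,0],
    [0,0,0,0,0,0,0],
    [0,0,0,0,0,0,0],
    [0,0,0,0,0,0,0],
  ],
)

```text
time_s: 18.5
ee_pos: [427.3, 133.9, 108.1]
ee_rot: [180.0, 0.0, 160.1]
force: [0.5, -0.0, -3.8]
gripper_width: 45.7
gripper_force: 49.9
```

Force is still −3.8 N, so the bar is hanging free. I'll lower it by another 1.5 mm.

Call:
step_arm(
  steps=[
    [0,0,0,0,0,1,0],
    [0,0,0,0,0,0.5,0],
    [0,0,0,0,0,0,0],
    [0,0,0,0,0,0,0],
    [0,0,0,0,0,0,0],
    [0,0,0,0,0,0,0],
    [0,0,0,0,0,0,0],
    [0,0,0,0,0,0,0],
  ],
)

```text
time_s: 19.5
ee_pos: [427.1, 133.8, 106.5]
ee_rot: [-180.0, 0.0, 160.0]
force: [-0.6, -0.6, -2.5]
gripper_width: 45.9
gripper_force: 49.9
```

Call:
step_arm(
  steps=[
    [0,0,0,0,0,0,0.6],
    [0,0,0,0,0,0,0.7],
    [0,0,0,0,0,0,0.9],
    [0,0,0,0,0,0,0.9],
    [0,0,0,0,0,-28,0.9],
    [0,0,0,0,0,-28,0.9],
    [0,0,10,0,0,0,0.9],
    [0,0,10,0,0,0,0.9],
  ],
)

```text
time_s: 20.5
ee_pos: [427.3, 133.9, 162.9]
ee_rot: [179.9, 0.0, 139.7]
force: [0.3, 0.3, -0.5]
gripper_width: 82.1
gripper_force: 0.0
```

Call:
step_arm(
  steps=[
    [0,0,10,0,0,0,0.9],
    [0,0,10,0,0,0,0.9],
    [0,0,10,0,0,0,0.9],
    [0,0,10,0,0,0,0.9],
    [0,0,10,0,0,0,0.9],
    [0,0,10,0,0,0,0.9],
    [0,0,10,0,0,0,0.9],
    [0,0,0,0,0,0,0.9],
  ],
)

```text
time_s: 21.5
ee_pos: [427.1, 133.8, 162.4]
ee_rot: [180.0, 0.0, 70.2]
force: [0.1, -0.4, -0.5]
gripper_width: 82.1
gripper_force: 0.0
```

```bash
python3 - <<'E'
from h import *
save('top','top4');save('wrist','wr4');save('side','side4')
a=cv2.resize(cv2.imread('pics/wr4.png'),(533,400));b=cv2.imread('pics/side4.png')[150:310,240:350]
b=cv2.resize(b,(267,388));b=cv2.copyMakeBorder(b,0,12,0,0,0)
cv2.imwrite('pics/v4.png',np.hstack([a,b]));s=state();print(s['ee_pos'],s['ee_rot'],s['force'])
E
```

```text
[427.09040078 133.81691295 162.43658058] [-1.79998289e+02  6.99979119e-03  7.01746244e+01] [0.18922592 0.45982425 0.50634123]
```

View pics/v4.png

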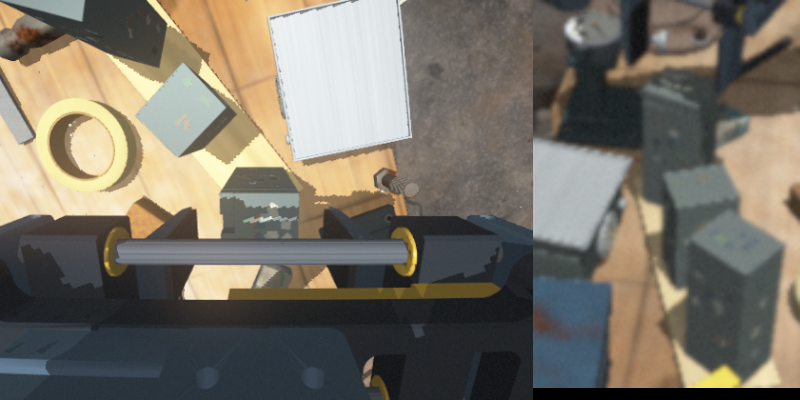

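The bar stands upright on the board, squarely between the open fingers (wrist view (260,205)). I'll regrasp it.

Call:
step_arm(
  steps=[
    [0,0,0,0,0,28,0.9],
    [0,0,0,0,0,28,0.9],
    [0,0,0,0,0,0,0.9],
    [0,0,0,0,0,0,0.6],
    [0,0,0,0,0,0,0.5],
    [0,0,0,0,0,0,0.2],
    [0,0,0,0,0,0,0],
    [0,0,0,0,0,0,0],
  ],
  force=50,
)

```text
time_s: 22.65
ee_pos: [427.5, 134.0, 107.2]
ee_rot: [179.9, -0.0, 70.0]
force: [-1.3, 1.0, 6.1]
gripper_width: 56.4
gripper_force: 49.8
```

Call:
step_arm(
  steps=[
    [0,0,0,0,0,-15,0],
    [0,0,0,0,0,-15,0],
    [0,0,-10,0,0,0,0],
    [0,0,-10,0,0,0,0],
    [0,0,-10,0,0,0,0],
    [0,0,-10,0,0,0,0],
    [0,0,-10,0,0,0,0],
    [0,0,-10,0,0,0,0],
  ],
)

```text
time_s: 23.65
ee_pos: [426.4, 133.5, 135.6]
ee_rot: [-179.9, -0.0, 130.4]
force: [-0.8, 0.3, -3.3]
gripper_width: 55.8
gripper_force: 49.8
```

Call:
step_arm(
  steps=[
    [0,0,-10,0,0,0,0],
    [0,0,-10,0,0,0,0],
    [0,0,-10,0,0,0,0],
    [0,0,-10,0,0,0,0],
    [0,0,-10,0,0,0,0],
    [0,0,0,7,-43,0,0],
    [0,0,0,7,-43,0,0],
    [0,0,0,6,-42,0,0],
  ],
)

```text
time_s: 24.65
ee_pos: [406.2, 4.6, 135.7]
ee_rot: [-180.0, -0.1, -179.9]
force: [0.8, 0.3, -3.8]
gripper_width: 55.9
gripper_force: 49.9
```

Call:
step_arm(
  steps=[
    [0,0,0,0,0,0,0],
    [0,0,0,-9,0,0,0],
    [0,0,0,-9,0,0,0],
    [0,0,0,-7,0,0,0],
    [0,0,0,-3,0,0,0],
    [0,0,0,0,0,0,0],
    [0,0,0,0,0,0,0],
    [0,0,0,0,0,0,0],
  ],
)

```text
time_s: 25.65
ee_pos: [435.0, 5.8, 136.5]
ee_rot: [-180.0, -0.0, -180.0]
force: [-0.2, 0.5, -2.5]
gripper_width: 55.8
gripper_force: 49.9
```

Call:
step_arm(
  steps=[
    [0,0,0,-2,0,0,0],
    [0,0,0,-2,0,0,0],
    [0,0,0,-1,0,0,0],
    [0,0,0,0,0,0,0],
    [0,0,0,0,0,0,0],
    [0,0,0,0,0,0,0],
    [0,0,0,0,0,0,0],
    [0,0,0,0,0,0,0],
  ],
)

```text
time_s: 26.65
ee_pos: [439.9, 5.8, 136.3]
ee_rot: [-180.0, -0.0, -180.0]
force: [-3.7, -1.2, -2.6]
gripper_width: 55.6
gripper_force: 49.9
```

Call:
step_arm(
  steps=[
    [0,0,0,-1,0,0,0],
    [0,0,0,-0.5,0,0,0],
    [0,0,0,0,0,0,0],
    [0,0,0,0,0,0,0],
    [0,0,0,0,0,0,0],
    [0,0,0,0,0,0,0],
    [0,0,0,0,0,0,0],
    [0,0,0,0,0,0,0],
  ],
)

```text
time_s: 27.65
ee_pos: [441.5, 5.9, 136.3]
ee_rot: [-180.0, -0.0, -180.0]
force: [-6.4, -0.2, -4.6]
gripper_width: 55.4
gripper_force: 49.9
```

Call:
step_arm(
  steps=[
    [0,0,0,0,0,0,0],
    [0,0,0,0,0,0,0],
    [0,0,0,0,0,0,0],
    [0,0,0,0,0,0,0],
    [0,0,0,0,0,0,0],
    [0,0,0,0,0,0,0],
    [0,0,0,0,0,0,0],
    [0,0,0,0,0,0,0],
  ],
)

```text
time_s: 28.65
ee_pos: [441.6, 5.8, 136.4]
ee_rot: [-180.0, -0.0, -180.0]
force: [-5.9, 0.3, -6.5]
gripper_width: 55.8
gripper_force: 49.9
```

All four sides are pressed. Now to the scale.

Call:
step_arm(
  steps=[
    [0,0,0,17,0,0,0],
    [0,0,0,18,0,0,0],
    [0,0,0,0,0,-45,0],
    [0,0,0,0,0,-45,0],
    [0,0,0,0,50,0,0],
    [0,0,0,0,50,0,0],
    [0,0,0,-42,36,0,0],
    [0,0,0,-42,36,0,0],
  ],
)

```text
time_s: 29.65
ee_pos: [491.5, 179.3, 227.8]
ee_rot: [179.9, 0.3, -179.9]
force: [0.8, -2.0, -3.8]
gripper_width: 55.9
gripper_force: 49.9
```

Call:
step_arm(
  steps=[
    [0,0,0,-43,35,0,0],
    [0,0,0,0,0,0,0],
    [0,0,0,0,0,20,0],
    [0,0,0,0,0,20,0],
    [0,0,0,0,0,10,0],
    [0,0,0,0,0,4,0],
    [0,0,0,0,0,0,0],
    [0,0,0,0,0,0,0],
  ],
)

```text
time_s: 30.65
ee_pos: [534.0, 213.0, 173.3]
ee_rot: [180.0, 0.1, -180.0]
force: [-0.6, -0.5, -3.3]
gripper_width: 55.9
gripper_force: 50.0
```

```bash
python3 - <<'E'
from h import *
save('top','top5');save('wrist','wr5');save('side','side5')
a=cv2.resize(cv2.imread('pics/wr5.png'),(533,400));b=cv2.imread('pics/side5.png')[120:320,200:340]
b=cv2.resize(b,(267,381));b=cv2.copyMakeBorder(b,0,19,0,0,0)
cv2.imwrite('pics/v5.png',np.hstack([a,b]));s=state();print(s['ee_pos'],s['ee_rot'],s['force'])
E
```

```text
[533.86013021 213.02249917 172.93961093] [ 1.79984657e+02  5.87817599e-02 -1.79950850e+02] [ 0.11719751 -1.2459181  -2.82415591]
```

View pics/v5.png

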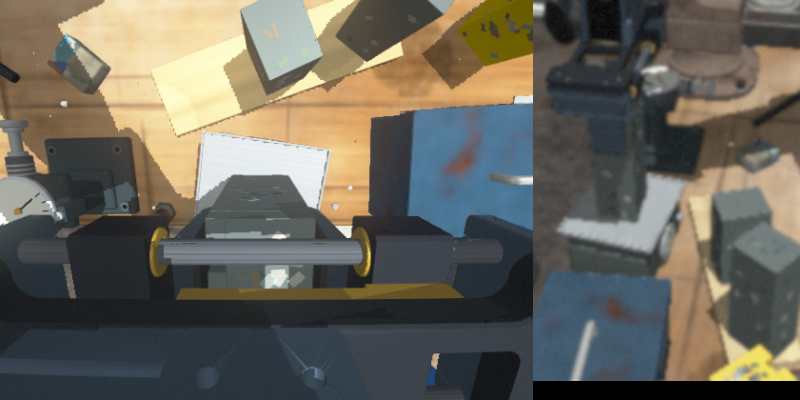

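The bar hangs over the middle of the platform (wrist (262,190), side crop (618,200)), with the tester pointer back at rest. I'll lower it slowly.

Call:
step_arm(
  steps=[
    [0,0,0,0,0,2,0],
    [0,0,0,0,0,2,0],
    [0,0,0,0,0,2,0],
    [0,0,0,0,0,1,0],
    [0,0,0,0,0,1,0],
    [0,0,0,0,0,0.5,0],
    [0,0,0,0,0,0,0],
    [0,0,0,0,0,0,0],
  ],
)

```text
time_s: 31.8
ee_pos: [533.5, 212.9, 164.0]
ee_rot: [-180.0, 0.0, -180.0]
force: [-0.8, -0.2, -1.5]
gripper_width: 55.7
gripper_force: 50.0
```

Call:
step_arm(
  steps=[
    [0,0,0,0,0,1,0],
    [0,0,0,0,0,1,0],
    [0,0,0,0,0,0.5,0],
    [0,0,0,0,0,0.5,0],
    [0,0,0,0,0,0,0],
    [0,0,0,0,0,0,0],
    [0,0,0,0,0,0,0],
    [0,0,0,0,0,0,0],
  ],
)

```text
time_s: 32.8
ee_pos: [533.6, 212.9, 161.0]
ee_rot: [-180.0, 0.0, -180.0]
force: [-1.2, -0.5, 0.3]
gripper_width: 55.7
gripper_force: 50.0
```

Call:
step_arm(
  steps=[
    [0,0,0,0,0,0,0.62],
    [0,0,0,0,0,0,0.63],
    [0,0,0,0,0,0,0.65],
    [0,0,0,0,0,0,0.7],
    [0,0,0,0,0,0,0.8],
    [0,0,0,0,0,0,0.9],
    [0,0,0,0,0,0,0.9],
    [0,0,0,0,0,0,0.9],
  ],
  force=10,
)

```text
time_s: 33.8
ee_pos: [533.6, 212.9, 160.9]
ee_rot: [-180.0, 0.0, -179.9]
force: [0.4, -0.2, -0.0]
gripper_width: 82.1
gripper_force: 0.0
```

Call:
step_arm(
  steps=[
    [0,0,0,0,0,-10,0.9],
    [0,0,0,0,0,-20,0.9],
    [0,0,0,0,0,-30,0.9],
    [0,0,0,0,0,-30,0.9],
    [0,0,0,30,0,-30,0.9],
    [0,0,0,40,0,0,0.9],
    [0,0,0,40,0,0,0.9],
    [0,0,0,40,0,0,0.9],
  ],
)

```text
time_s: 34.8
ee_pos: [382.4, 212.8, 281.8]
ee_rot: [180.0, 0.1, -180.0]
force: [-0.4, -0.4, -0.3]
gripper_width: 81.9
gripper_force: 0.0
```

```bash
python3 - <<'E'
from h import *
save('top','top6');save('side','side6')
a=cv2.imread('pics/top6.png')[130:250,200:390];b=cv2.imread('pics/side6.png')[120:320,200:340]
a=cv2.resize(a,(533,337));a=cv2.copyMakeBorder(a,0,44,0,0,0);b=cv2.resize(b,(267,381))
cv2.imwrite('pics/v6.png',np.hstack([a,b]));s=state();print(s['ee_pos'],s['force'])
E
```

```text
[380.38143483 212.440283   282.13815758] [ 0.80440395 -0.33428083  0.05575764]
```

View pics/v6.png

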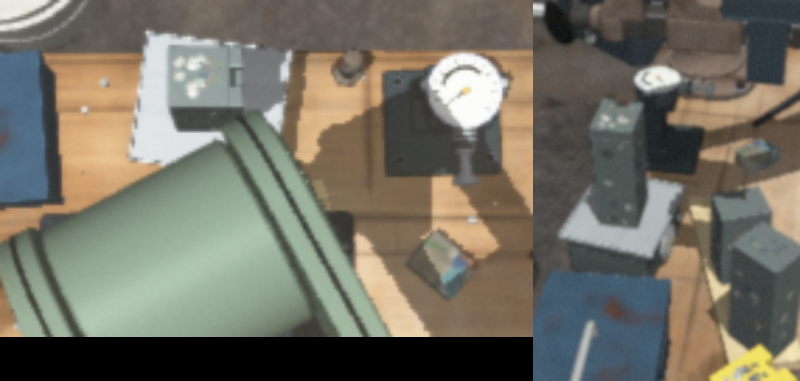

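The bar stands upright and central on the platform (top (205,85), side (618,165)). The tester pointer is at rest, the bystanders are in place and the arm is clear. I'll hand it in.

```bash
python3 -c "
from workcell import *
print(job_done())"
```

```text
the job is handed in; nothing more can be done
None
```

I pressed all four sides of the notched bar on the tester in the order asked, left it standing upright on the middle of the scale, and handed the job in; the hand-in gave no verdict. The dial showed the pointer in the arc for sides 1 and 3; for sides 2 and 4 I judged it from the wrist force only.

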